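Balance the loaded lever beam on its stand

TASK

Pick up the aluminium beam that carries the brass rider (not the bare one) at the point where it balances, so that it hangs level and does not tip, and set it down on the small square head of the balancing stand so that it stays balanced there, level, when you let go. The beam may point in any direction.

Things in the scene. Friction and masses are not known exactly. Their poses are not given: they have to be found in the camera images.
- beam_mid (a point): Loaded beam: straight aluminium bar, black end caps, fine dark marks; 320 long, 22 wide, 32 mm tall, lying on the desk on its 22 mm face. Point: half-way along, across and up the bare bar, 16 mm above its underside; x along the bar to the rider's end, z up. Bare bar 0.25 kg, evenly spread. A like beam without rider lies at the back.
- rider_mid (a point): Brass rider clamped tight astride the loaded beam: 30 mm along the bar, 38 wide, from 5 mm above the beam's underside to 52 mm above it (thumbscrew top). Point: on the bar's centre line, mid-rider, 16 mm above the underside, 90 to 140 mm from beam_mid. It weighs 0.25 kg, as much as the bare bar, so the loaded beam balances half-way between beam_mid and rider_mid.
- stand_top (a point): Balancing stand, fixed, steel, 80 mm tall: round foot 90 mm across, thin stem, square head 34 x 34 x 14 mm. Point: centre of the head's flat level top, z up. The beam lies flat on the head and stays level only if its balance point is over the head, within about 15 mm of this point.
Mind the look-alikes: they are no part of the job. Leave any pink look-alike of the part that bears stand_top alone.

How it is judged:
On the way:
1. the loaded beam is lifted, its middle over 70 mm above the desk, level within 10 degrees, and gripped near its balance point (25 to 90 mm from both beam_mid and rider_mid) (height (world z) of beam_mid above 0.07 m and angle between beam_mid's own z axis and vertical below 0.175 rad and horizontal distance between the grasp point and beam_mid between 0.025 and 0.09 m and horizontal distance between the grasp point and rider_mid between 0.025 and 0.09 m), for 0.2 s.
At the end, for the whole second after the job is handed in: The loaded beam rests on the head of the stand alone, released, level within about 6 degrees, its middle 8 to 24 mm above the head and within 100 mm of it sideways, and at rest (contact force between beam and stand above 2 N and angle between beam_mid's own z axis and vertical below 0.1 rad and z of beam_mid in the frame of stand_top between 0.008 and 0.024 m and horizontal distance between beam_mid and stand_top below 0.1 m and linear speed of beam below 0.03 m/s and angular speed of beam below 0.15 rad/s); the robot touches nothing.
It fails at once if the loaded beam tips more than 20 degrees (angle between beam_mid's own z axis and vertical above 0.35 rad).
It also fails if it takes over 51 s, if anything falls off the work surface, if the arm or the gripper's body presses on something with over 40 N, if the wrist force passes 120 N, or if a joint passes its speed limit or range.

ROBOT

A 6-joint arm with a two-finger parallel gripper is mounted at the origin on a cart in front of the work surface, level with it; the furniture and walls round the work are solid. World frame = base frame: x ahead of the robot, y to its left, z up, the work surface at z = 0. Lengths are in m, angles in rad, forces in N, time in s.
With the tool pointing down it reaches from about 0.425 to 0.95 m from the base axis. Payload 3.5 kg.
Tool frame: the origin (TCP) lies on the centre line of the jaws, within the pads' length; the fingertips stand 17 mm ahead of it and the grasp point (between the pads) lies 2 mm behind it; z points along the fingers, y is the line along which they close (so a half turn about z gives the same grasp; the last joint's range is limited). The gripper opens to 85 mm and grips with 20 to 120 N. Pads are 22 mm wide; open, the fingers measure 114 mm over their backs; the gripper's body (76 mm by 85 mm) begins 54 mm behind the grasp point. The pads swing forward as they close: fully open they stand 13 mm farther back than shut.
Start: joints at [1.114, 0.286, 1.577, -0, 1.279, -0.15], TCP at [0.204, 0.643, 0.248] pointing down, gripper open.
Joint ranges: [-2.77, 2.77], [-0.9, 2.22], [0.21, 2.48], [-1.53, 4.67], [0.24, 2.81], [-2.84, 2.84]. Speed limits (rad/s): [2.79, 2.79, 3.14, 3.14, 3.14, 3.14].

INTERFACE

Orientations are given as a unit quaternion [x, y, z, w].
In Python, from plant import ctrl gives the robot as it stands. The module is installed in compiled form; this text tells all that it offers.
- The arm moves only by the tool drive_tool, never from a script. Its argument "moves" is a list of rows, each a list of 3 entries, a list of its own where there are three numbers: the turn, a rotation vector about the tool's x, y, z in rad, then the shift along the tool's x, y, z in m, then the finger opening in m, from 0 to 0.0854. A call has 1 to 5 rows; each row shifts and turns the commanded pose from where the row before left it, along the tool's axes as they then stand; what a row does not reach is not made up. A row lasts 1/8 s, in which the tool goes at most 62.5 mm and 10.7 degrees, less where a joint would pass 70% of its speed; a pose out of reach is approached as far as the arm can. A call with a gripper value outside its range is refused whole. The fingers move at their own pace and stop on an object; "grip_force" is the grip in N (left out, the last holds). Time passes only in rows, so rows that do not move let the fingers close. It gives the time, the measured TCP pose, the force, the opening and the grip force at its end, in the units of the state.
- ctrl.get_state(): the state, without advancing time (a new reading comes with each control period).
- ctrl.read_camera(name): name is "scene" or "top" or "wrist"; returns a dict with "image" (480x640x3 uint8, red, green, blue), "fx", "fy", "cx", "cy" (pixels), "dist" ([k1, k2, p1, p2, k3] as OpenCV has them; the pictures are not rectified), "R" (3x3) and "t" (3): a world point X has camera coordinates R X + t. Camera axes: x right, y down, z forward; pixel columns grow to the right and rows downward; lengths in m; the calibration is good to about 2 mm. A picture is of the moment at which its call begins. There is no depth.
- ctrl.sign_off(): hands the job in; it is judged then, once.
The state is a dict: "time": time; "qpos": joint angles; "dq": joint speeds; "joint_efforts": joint torques, N m; "eef_pos": TCP position; "tcp_rot": TCP orientation; "contact_force": force on the tool from outside, world axes, zero at the start; "wrist_torque": the same for the moment, N m; "opening": opening from 0.0 (shut) to 1.0 (fully open); "finger_force": force on a finger pad.
Only numpy, scipy, OpenCV 4.12 (cv2) and the standard library are available. Lean on these libraries where they do the work, as an engineer would, in place of code of your own. Each camera call takes 0.05 s, during which the arm holds its last target. There are 200 camera calls.

## Working session

There is one attempt and no reset: what is moved stays moved. The work goes in short steps, Python scripts to look and compute and a tool call to move; the robot and the scene stay as the last step left them, time stands still between calls to the robot, and variables do not carry over. Pictures are saved under pics/ and viewed, at most 10 in all, crops included, and the job is handed in when it is done.

Besides the shell and the picture viewer there is one more tool, called by a JSON object that holds its "api" and its "payload". drive_tool: Moves the arm, as the interface text tells. Its arguments: {"type":"object","properties":{"moves":{"type":"array","items":{"type":"array"}},"grip_force":{"type":"number"}},"required":["moves"]}

```bash
mkdir -p pics; cat > h.py <<'E'
import numpy as np, cv2, pickle
from plant import ctrl
def snap(n,f):
    c=ctrl.read_camera(n); pickle.dump(c,open(f'pics/{f}.pkl','wb')); cv2.imwrite(f'pics/{f}.png',c['image'][:,:,::-1]); return c
def load(f): return pickle.load(open(f'pics/{f}.pkl','rb'))
def ray(c,uv,z):
    K=np.array([[c['fx'],0,c['cx']],[0,c['fy'],c['cy']],[0,0,1]])
    p=cv2.undistortPoints(np.array([[uv]],float),K,np.array(c['dist']))[0,0]
    R=np.array(c['R']);t=np.array(c['t']);o=-R.T@t;d=R.T@np.array([p[0],p[1],1])
    return o+d*(z-o[2])/d[2]
def proj(c,X):
    K=np.array([[c['fx'],0,c['cx']],[0,c['fy'],c['cy']],[0,0,1]])
    return cv2.projectPoints(np.array([X],float),cv2.Rodrigues(np.array(c['R']))[0],np.array(c['t'],float),K,np.array(c['dist']))[0].reshape(-1,2)
E
python3 - <<'E'
from h import *
a=snap('top','top1');b=snap('scene','sc1')
s=ctrl.get_state();print({k:np.round(v,3) for k,v in s.items()})
E
```

```text
{'time': np.float64(0.1), 'qpos': array([ 1.114,  0.287,  1.578,  0.   ,  1.279, -0.15 ]), 'dq': array([ 0.   , -0.002, -0.002, -0.   ,  0.001, -0.   ]), 'joint_efforts': array([ 1.000e-03, -4.073e+01, -2.937e+01, -0.000e+00,  3.000e-03,
       -0.000e+00]), 'eef_pos': array([0.204, 0.643, 0.247]), 'tcp_rot': array([ 0.153,  0.988, -0.001, -0.   ]), 'contact_force': array([ 0.872,  0.652, -0.746]), 'wrist_torque': array([-0.029, -0.005, -0.067]), 'finger_force': np.float64(0.0), 'opening': np.float64(1.004)}
```

View pics/top1.png

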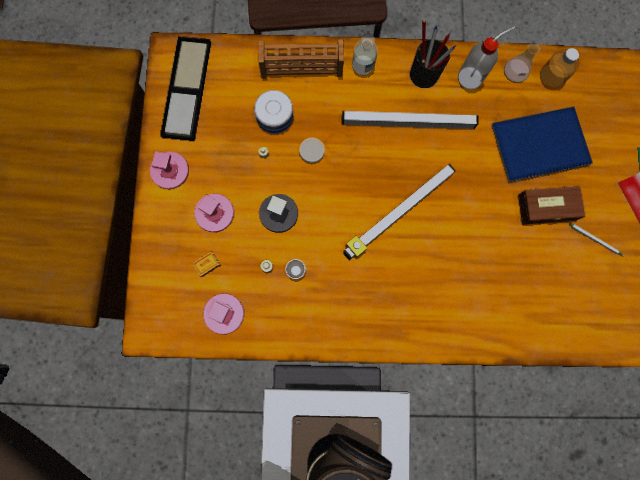

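View pics/sc1.png

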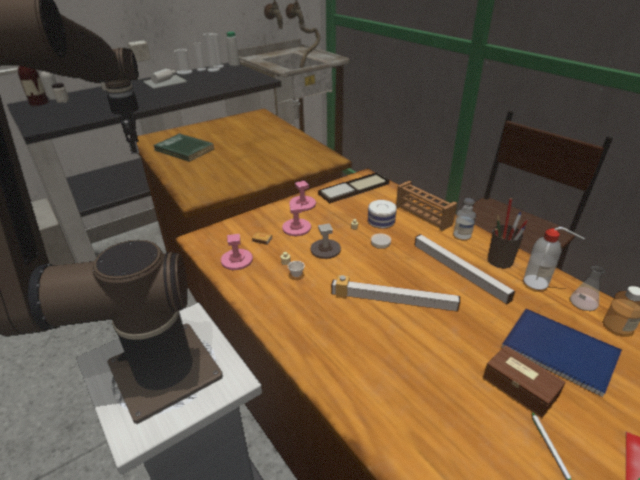

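Candidates:
- **Beams:** the loaded one runs from (350,253) to (450,169) with its brass rider at (355,246). The bare one is at (410,119), so I leave it.
- **Stands:** the steel one has a grey head at (277,206) on a dark foot. The pink look-alikes are at (169,170), (214,212) and (223,313).

I choose the loaded beam and the grey stand, and check both in one close crop.

```bash
python3 - <<'E'
from h import *
c=load('top1');im=c['image'][150:275,250:460,::-1]
cv2.imwrite('pics/crop1.png',cv2.resize(im,None,fx=3.8,fy=3.8,interpolation=cv2.INTER_CUBIC))
for n,uv,z in [('far',(451,169),.032),('rider',(356,244),.045),('near',(350,253),.032),('head',(277,206),.08)]: print(n,ray(c,uv,z).round(3))
print(-np.array(c['R']).T@c['t'])
E
```

```text
far [ 0.653 -0.252  0.032]
rider [ 0.47  -0.034  0.045]
near [ 0.451 -0.022  0.032]
head [0.542 0.14  0.08 ]
[0.26356218 0.06618475 1.19828573]
```

View pics/crop1.png

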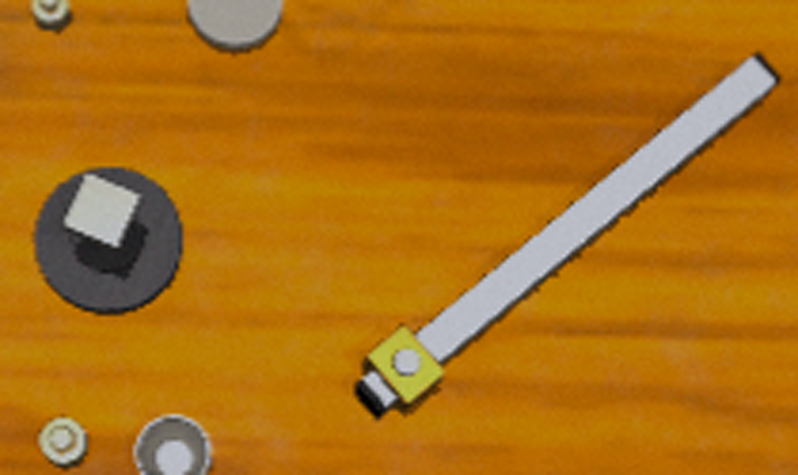

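The crop confirms the choice. The brass rider with its thumbscrew is at crop (407,361), beside the near cap at about (367,402). The far end is at (767,69). The grey steel stand's head centre is at (103,209) on its dark foot.

```bash
python3 - <<'E'
from h import *
from scipy.spatial.transform import Rotation as Ro
c=load('top1')
P=lambda u,v,z: ray(c,(250+(u+.5)/3.8-.5,150+(v+.5)/3.8-.5),z)
f=P(767,69,.032);n=P(367,402,.032);s=P(407,361,.052);h=P(103,209,.08)
hc=[P(*q,.08) for q in[(86,174),(140,191),(121,246),(65,226)]]
print('len',np.linalg.norm(f-n),'headsides',[np.linalg.norm(hc[i]-hc[i-1]).round(4) for i in range(4)],np.mean(hc,0))
m=(f+n)/2;d=(n-f)/np.linalg.norm(n-f);a=(s-m)[:2]@d[:2];r=m+d*a;b=m+d*a/2
print('mid',m,'screw',s,'along',a,'off',np.cross(d[:2],(s-m)[:2]),'balance',b,'ang',np.degrees(np.arctan2(d[1],d[0])),'head',h)
st=ctrl.get_state();R=Ro.from_quat(st['tcp_rot']);print(R.as_matrix().round(3),R.inv().apply(b-st['eef_pos']))
E
```

```text
len 0.31883806140997767 headsides [np.float64(0.0326), np.float64(0.0324), np.float64(0.0338), np.float64(0.0339)] [0.54501111 0.14113767 0.08      ]
mid [ 0.55073952 -0.13363844  0.032     ] screw [ 0.46700414 -0.03509154  0.052     ] along 0.12930254935959928 off -0.001988852116565243 balance [ 0.50812402 -0.08502047  0.032     ] ang 131.2357993678288 head [0.54511104 0.14114167 0.08      ]
[[-0.953  0.302 -0.001]
 [ 0.302  0.953 -0.002]
 [ 0.    -0.002 -1.   ]] [-0.51027164 -0.60159821  0.21613306]<stdin>:9: DeprecationWarning: Arrays of 2-dimensional vectors are deprecated. Use arrays of 3-dimensional vectors instead. (deprecated in NumPy 2.0)
```

{"api": "drive_tool", "payload": {"moves": [[[0,0,0],[-0.053,-0.032,0],0.06],[[0,0,0],[-0.053,-0.032,0],0.06],[[0,0,0],[-0.053,-0.032,0],0.06],[[0,0,0],[-0.053,-0.032,0],0.06],[[0,0,0],[-0.053,-0.032,0],0.06]], "grip_force": 60}}

```text
time: 0.72
eef_pos: [0.4089, 0.4091, 0.2479]
tcp_rot: [0.153, 0.988, -0.0, -0.0]
contact_force: [0.1, 0.4, 0.8]
opening: 0.7
finger_force: 0.0
```

{"api": "drive_tool", "payload": {"moves": [[[0,0,0],[-0.027,-0.049,0],0.06],[[0,0,0],[-0.027,-0.049,0],0.06],[[0,0,0],[-0.027,-0.049,0],0.06],[[0,0,0],[-0.027,-0.049,0],0.06],[[0,0,0],[-0.027,-0.049,0],0.06]]}}

```text
time: 1.35
eef_pos: [0.4626, 0.1348, 0.248]
tcp_rot: [0.153, 0.988, -0.0, -0.0]
contact_force: [0.8, 0.4, -0.2]
opening: 0.701
finger_force: 0.0
```

{"api": "drive_tool", "payload": {"moves": [[[0,0,0],[-0.027,-0.049,0],0.06],[[0,0,0],[-0.027,-0.049,0],0.06],[[0,0,0],[-0.027,-0.049,0],0.06],[[0,0,0],[-0.027,-0.049,0],0.06],[[0,0,0.18],[0,0,0],0.06]]}}

```text
time: 1.98
eef_pos: [0.5067, -0.0864, 0.2479]
tcp_rot: [0.246, 0.969, -0.0, -0.0]
contact_force: [-0.3, -0.3, -0.6]
opening: 0.701
finger_force: 0.0
```

{"api": "drive_tool", "payload": {"moves": [[[0,0,0.18],[0,0,0],0.06],[[0,0,0.18],[0,0,0],0.06],[[0,0,0.005],[0,0,0],0.06],[[0,0,0],[0,0,0],0.06]]}}

```text
time: 2.48
eef_pos: [0.5064, -0.0828, 0.2481]
tcp_rot: [0.412, 0.911, -0.0, -0.0]
contact_force: [-1.1, 0.2, 0.1]
opening: 0.7
finger_force: 0.0
```

```bash
python3 - <<'E'
from h import *
snap('wrist','w1')
s=ctrl.get_state();print(s['eef_pos'],s['tcp_rot'],s['qpos'],s['time'])
E
```

```text
[ 0.50645796 -0.08276328  0.24811769] [ 4.12166117e-01  9.11108691e-01 -1.97856004e-05 -2.12913476e-04] [-3.59886811e-01 -7.44397864e-02  1.96898558e+00 -1.25002482e-05
  1.24747436e+00 -1.08101867e+00] 2.525
```

View pics/w1.png

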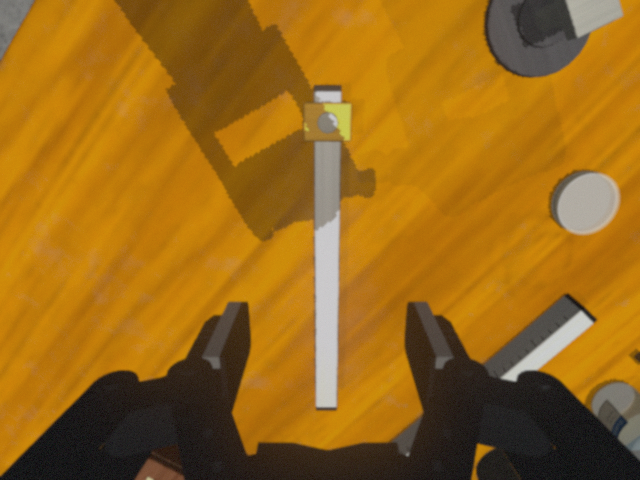

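The wrist view shows the beam upright. The rider end's cap edge is at about (327,86), the thumbscrew at (327,122) and the far end at about (326,409). The bare beam, at right, is clear of the job.

```bash
cat > g.py <<'E'
from h import *
from scipy.spatial.transform import Rotation as Ro
def run(name,n,f,s,zt):
    c=load(name)
    n=ray(c,n,zt);f=ray(c,f,zt);s=ray(c,s,zt+.02)
    m=(f+n)/2;L=np.linalg.norm(n-f);d=(n-f)/L;a=(s-m)[:2]@d[:2];b=m+d*a/2
    st=ctrl.get_state();R=Ro.from_quat(st['tcp_rot'])
    y=R.as_matrix()[:,1]
    print('L',L,'mid',m,'along',a,'bal',b,'ang',np.degrees(np.arctan2(d[1],d[0])),'tooly',np.degrees(np.arctan2(y[1],y[0])),'shift tool',R.inv().apply(b-st['eef_pos']))
E
python3 - <<'E'
from g import *
run('w1',(327,85.5),(326.3,409.5),(327,122),.032)
E
```

```text
L 0.31729296303138277 mid [ 0.5525488  -0.13405772  0.032     ] along 0.1317894811759106 bal [ 0.5091222  -0.08449718  0.032     ] ang 131.22592817560275 tooly 41.318041714633 shift tool [-0.00314161  0.00090193  0.21611636]
```

{"api": "drive_tool", "payload": {"moves": [[[0,0,0],[-0.003,0.001,0.055],0.06],[[0,0,0],[0,0,0.055],0.06],[[0,0,0],[0,0,0.055],0.06],[[0,0,0],[0,0,0.04],0.06],[[0,0,0],[0,0,0.018],0.06]]}}

```text
time: 3.15
eef_pos: [0.5077, -0.0838, 0.0228]
tcp_rot: [0.413, 0.911, -0.0, -0.002]
contact_force: [-0.4, 0.1, -0.0]
opening: 0.703
finger_force: 0.0
```

{"api": "drive_tool", "payload": {"moves": [[[0,0,0],[0,0,0],0.06],[[0,0,0],[0,0,0],0.015],[[0,0,0],[0,0,0],0.015],[[0,0,0],[0,0,0],0.015],[[0,0,0],[0,0,0],0.015]]}}

```text
time: 3.78
eef_pos: [0.5106, -0.0854, 0.0276]
tcp_rot: [0.413, 0.911, -0.0, 0.002]
contact_force: [-2.4, -1.3, 6.4]
opening: 0.245
finger_force: 61.5
```

{"api": "drive_tool", "payload": {"moves": [[[0,0,0],[0,0,0],0.015],[[0,0,0],[0,0,0],0.015],[[0,0,0],[0,0,0],0.015]]}}

```text
time: 4.15
eef_pos: [0.5106, -0.0854, 0.0275]
tcp_rot: [0.413, 0.911, -0.0, 0.002]
contact_force: [-2.3, -0.6, 5.2]
opening: 0.247
finger_force: 61.5
```

{"api": "drive_tool", "payload": {"moves": [[[0,0,0],[0,0,-0.01],0.015],[[0,0,0],[0,0,-0.01],0.015],[[0,0,0],[0,0,0],0.015],[[0,0,0],[0,0,0],0.015]]}}

```text
time: 4.65
eef_pos: [0.509, -0.0843, 0.0451]
tcp_rot: [0.413, 0.911, 0.0, -0.0]
contact_force: [0.1, -0.1, -5.1]
opening: 0.243
finger_force: 60.1
```

```bash
python3 - <<'E'
from h import *
s=ctrl.get_state();print(s['eef_pos'],s['tcp_rot'],s['contact_force'],s['wrist_torque'],s['opening'])
c=snap('scene','sc2');cv2.imwrite('pics/c2.png',cv2.resize(c['image'][200:340,300:500,::-1],None,fx=4,fy=4,interpolation=cv2.INTER_CUBIC))
E
```

```text
[ 0.50899219 -0.08429501  0.04509579] [ 4.13115406e-01  9.10678639e-01  1.76352452e-06 -2.78186938e-04] [ 0.09533839 -0.09404515 -5.06640807] [ 0.06798987 -0.01634151 -0.01098752] 0.2430588909097038
```

View pics/c2.png

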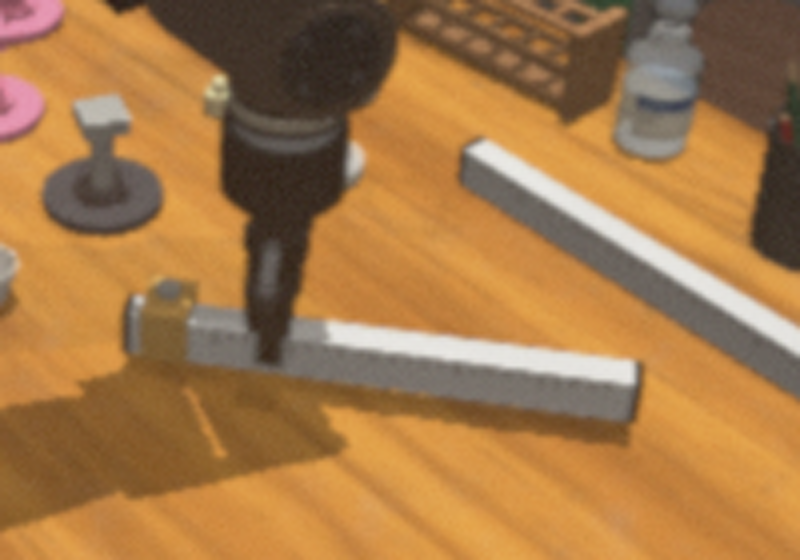

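The beam is gripped and off the desk, carrying its full weight of about 5 N, and it looks level in the crop. Now I lift it higher and check its balance from the wrist moment.

{"api": "drive_tool", "payload": {"moves": [[[0,0,0],[0,0,-0.03],0.015],[[0,0,0],[0,0,-0.04],0.015],[[0,0,0],[0,0,-0.03],0.015],[[0,0,0],[0,0,-0.015],0.015],[[0,0,0],[0,0,0],0.015]]}}

```text
time: 5.32
eef_pos: [0.5097, -0.0846, 0.1608]
tcp_rot: [0.413, 0.911, 0.0, 0.001]
contact_force: [-0.4, 0.5, -4.7]
opening: 0.239
finger_force: 60.3
```

{"api": "drive_tool", "payload": {"moves": [[[0,0,0],[0,0,0],0.015],[[0,0,0],[0,0,0],0.015],[[0,0,0],[0,0,0],0.015]]}}

```text
time: 5.7
eef_pos: [0.5088, -0.0843, 0.1592]
tcp_rot: [0.413, 0.911, -0.0, -0.001]
contact_force: [-0.3, 0.4, -4.8]
opening: 0.245
finger_force: 60.3
```

```bash
python3 - <<'E'
from h import *
F=[];T=[]
for i in range(8):
    (snap('wrist','w2') if i<7 else snap('top','top2'));s=ctrl.get_state();F.append(s['contact_force']);T.append(s['wrist_torque'])
print(s['eef_pos'],s['tcp_rot'],s['time'],np.mean(F,0),np.mean(T,0),np.std(T,0))
E
```

```text
[ 0.5093486  -0.08450273  0.16036175] [ 4.13128556e-01  9.10672715e-01 -1.59916560e-05  4.00756183e-05] 6.1 [ 0.11076701  0.10961037 -4.80899174] [-0.00731545 -0.0002146  -0.01756285] [0.0292667  0.02403428 0.02494675]
```

View pics/w2.png

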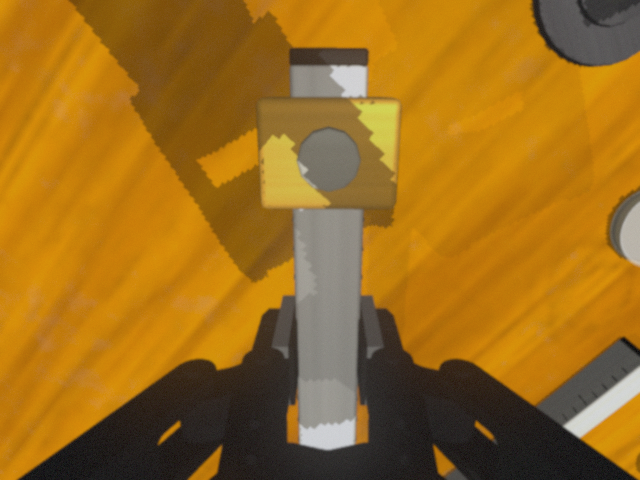

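The beam is held by the pads and the mean wrist moment is about zero, so it is balanced. In the wrist view it tapers, from 77 px wide at v=65 to 56 px at v=400. I work out its pitch from that.

```bash
python3 - <<'E'
from h import *
c=load('w2');print('cam',-np.array(c['R']).T@c['t'], 'axis',np.array(c['R'])[2],c['fx'])
o=-np.array(c['R']).T@c['t']
for v,l,r in [(66,290.5,368.5),(90,291,368),(225,294,363.5),(400,301,357)]:
    # find z such that separation is 22mm
    from scipy.optimize import brentq
    z=brentq(lambda z:np.linalg.norm(ray(c,(l,v),z)-ray(c,(r,v),z))-.022,-.1,o[2]-.02)
    print(v,((ray(c,(l,v),z)+ray(c,(r,v),z))/2).round(4))
c=load('top2');cv2.imwrite('pics/t2.png',cv2.resize(c['image'][120:270,250:460,::-1],None,fx=3.8,fy=3.8,interpolation=cv2.INTER_CUBIC))
E
```

```text
cam [ 0.45590613 -0.02174363  0.28488281] axis [ 0.21271964 -0.24192148 -0.94669127] 408.73249479248784
66 [ 0.4513 -0.0154  0.1616]
90 [ 0.4555 -0.0202  0.1619]
225 [ 0.4821 -0.0509  0.1616]
400 [ 0.5311 -0.1064  0.1553]
```

```bash
python3 - <<'E'
from h import *
c=snap('scene','sc3');cv2.imwrite('pics/c3.png',cv2.resize(c['image'][160:320,300:500,::-1],None,fx=3.7,fy=3.7,interpolation=cv2.INTER_CUBIC))
E
```

```text
(no output)
```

View pics/c3.png

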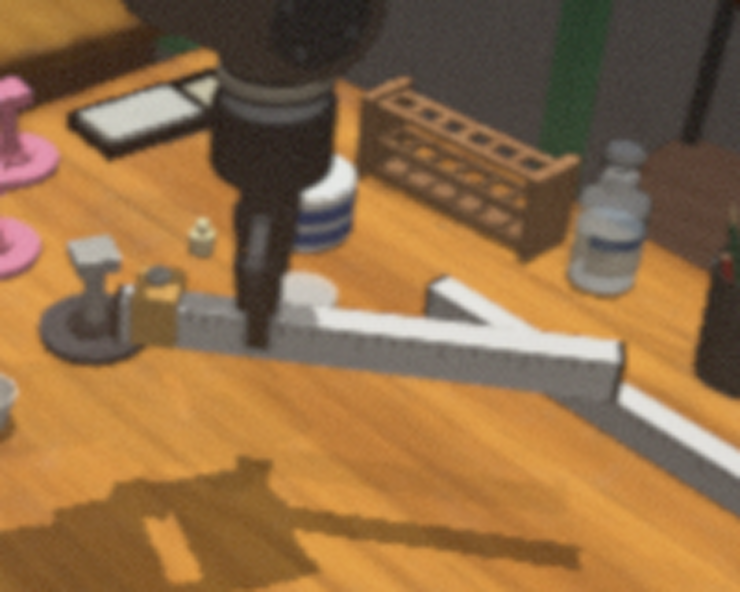

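The beam hangs level clear of the desk. Now I move it over the stand at height, with a ramped speed.

{"api": "drive_tool", "payload": {"moves": [[[0,0,0],[0.009,0.0105,0],0.015],[[0,0,0],[0.0175,0.021,0],0.015],[[0,0,0],[0.0234,0.028,0],0.015],[[0,0,0],[0.0234,0.028,0],0.015],[[0,0,0],[0.0234,0.028,0],0.015]]}}

```text
time: 6.78
eef_pos: [0.5325, 0.0664, 0.1604]
tcp_rot: [0.413, 0.911, 0.0, 0.0]
contact_force: [1.7, 0.2, -4.7]
opening: 0.244
finger_force: 60.1
```

{"api": "drive_tool", "payload": {"moves": [[[0,0,0],[0.0234,0.028,0],0.015],[[0,0,0],[0.0175,0.021,0],0.015],[[0,0,0],[0.009,0.0105,0],0.015],[[0,0,0],[0,0,0],0.015],[[0,0,0],[0,0,0],0.015]]}}

```text
time: 7.4
eef_pos: [0.5443, 0.1405, 0.1602]
tcp_rot: [0.413, 0.911, -0.0, -0.0]
contact_force: [-0.1, 0.2, -4.9]
opening: 0.244
finger_force: 60.1
```

```bash
python3 - <<'E'
from h import *
c=snap('scene','sc4');snap('top','top4');w=snap('wrist','w4')
s=ctrl.get_state();print(s['eef_pos'],s['tcp_rot'],s['contact_force'],s['wrist_torque'])
a=cv2.resize(c['image'][190:290,270:390,::-1],(480,400),interpolation=cv2.INTER_CUBIC)
b=w['image'][80:480,160:480,::-1]
cv2.imwrite('pics/m4.png',np.hstack([a,b]))
# expected head position seen in the scene camera, crop coords
print((proj(c,(.545,.141,.08))-[270,190])*4, (proj(w,(.545,.141,.08))-[160,80])+[480,0])
E
```

```text
[0.54444281 0.14019499 0.16030584] [ 4.13715212e-01  9.10406339e-01 -1.44277477e-04 -1.03933969e-05] [ 0.4646673  -0.52117087 -5.41304432] [ 0.02889692 -0.00801372  0.0190005 ]
[[225.71266302 148.72785788]] [[646.7781932  175.17108997]]
```

View pics/m4.png

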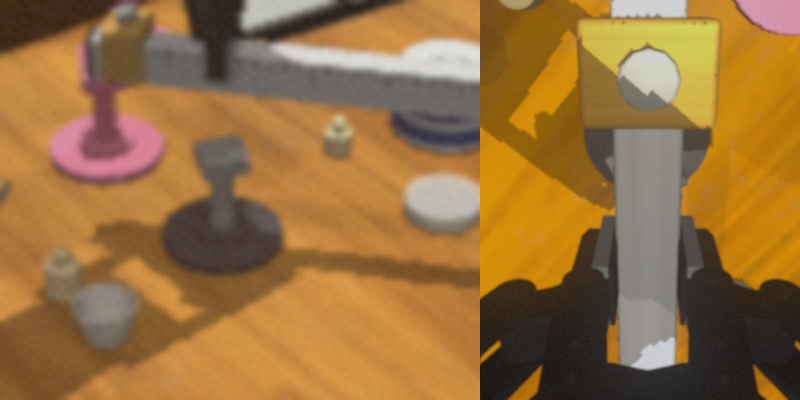

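In the left half, the steel head is at about (223,148), within 3 px of the prediction (226,149). In the right half, its corners show either side of the beam at about (612,168) and (692,165), centred under the grip. Next I lower.

{"api": "drive_tool", "payload": {"moves": [[[0,0,0],[0,0,0.015],0.015],[[0,0,0],[0,0,0.02],0.015],[[0,0,0],[0,0,0.01],0.015],[[0,0,0],[0,0,0.003],0.015],[[0,0,0],[0,0,0],0.015]]}}

```text
time: 8.18
eef_pos: [0.5446, 0.1411, 0.1124]
tcp_rot: [0.413, 0.911, 0.0, 0.0]
contact_force: [0.0, 1.6, -3.5]
opening: 0.243
finger_force: 60.1
```

{"api": "drive_tool", "payload": {"moves": [[[0,0,0],[0,0,0.002],0.015],[[0,0,0],[0,0,0],0.015]]}}

```text
time: 8.43
eef_pos: [0.5447, 0.1411, 0.1108]
tcp_rot: [0.413, 0.911, 0.0, 0.0]
contact_force: [-0.2, 0.1, -5.4]
opening: 0.242
finger_force: 60.1
```

{"api": "drive_tool", "payload": {"moves": [[[0,0,0],[0,0,0.002],0.015],[[0,0,0],[0,0,0],0.015]]}}

```text
time: 8.68
eef_pos: [0.5443, 0.1411, 0.1082]
tcp_rot: [0.413, 0.911, -0.0, -0.0]
contact_force: [-0.0, -0.2, -4.9]
opening: 0.244
finger_force: 60.1
```

{"api": "drive_tool", "payload": {"moves": [[[0,0,0],[0,0,0.0015],0.015],[[0,0,0],[0,0,0],0.015]]}}

```text
time: 8.93
eef_pos: [0.5446, 0.1411, 0.1076]
tcp_rot: [0.413, 0.911, -0.0, 0.0]
contact_force: [-2.2, 0.8, -0.2]
opening: 0.243
finger_force: 60.7
```

{"api": "drive_tool", "payload": {"moves": [[[0,0,0],[0,0,0.0015],0.015],[[0,0,0],[0,0,0],0.015]]}}

```text
time: 9.18
eef_pos: [0.5446, 0.1412, 0.1075]
tcp_rot: [0.413, 0.911, -0.0, -0.0]
contact_force: [-6.6, -0.3, 8.5]
opening: 0.249
finger_force: 62.0
```

Contact is made on the head. I ease off slightly, drop the grip to 20 N and open gently.

{"api": "drive_tool", "payload": {"moves": [[[0,0,0],[0,0,-0.0012],0.015],[[0,0,0],[0,0,0],0.015],[[0,0,0],[0,0,0],0.015]], "grip_force": 20}}

```text
time: 9.55
eef_pos: [0.5446, 0.1411, 0.1076]
tcp_rot: [0.413, 0.911, -0.0, -0.0]
contact_force: [-5.2, -1.0, 6.1]
opening: 0.243
finger_force: 61.4
```

```bash
python3 - <<'E'
from h import *
snap('wrist','w5')
s=ctrl.get_state();print({k:np.round(s[k],4) for k in('eef_pos','contact_force','wrist_torque','opening','finger_force')})
E
```

```text
{'eef_pos': array([0.5446, 0.1412, 0.1076]), 'contact_force': array([-5.7663,  0.5144,  5.1825]), 'wrist_torque': array([-0.1588,  0.8459, -0.026 ]), 'opening': np.float64(0.2419), 'finger_force': np.float64(61.4103)}
```

{"api": "drive_tool", "payload": {"moves": [[[0,0,0],[0,0,-0.0015],0.016],[[0,0,0],[0,0,0],0.016],[[0,0,0],[0,0,0],0.016]], "grip_force": 20}}

```text
time: 9.98
eef_pos: [0.5446, 0.1411, 0.1076]
tcp_rot: [0.413, 0.911, 0.0, 0.0]
contact_force: [-0.5, 0.7, -2.3]
opening: 0.244
finger_force: 60.6
```

{"api": "drive_tool", "payload": {"moves": [[[0,0,0],[0,0,0],0.022],[[0,0,0],[0,0,0],0.024],[[0,0,0],[0,0,0],0.027],[[0,0,0],[0,0,0],0.03],[[0,0,0],[0,0,0],0.03]]}}

```text
time: 10.6
eef_pos: [0.5446, 0.1411, 0.1082]
tcp_rot: [0.413, 0.911, 0.0, 0.0]
contact_force: [-0.7, -0.2, 0.1]
opening: 0.353
finger_force: 0.0
```

```bash
python3 - <<'E'
from h import *
w=snap('wrist','w6');c=snap('scene','sc6')
s=ctrl.get_state();print({k:np.round(s[k],4) for k in('eef_pos','contact_force','wrist_torque','opening','finger_force')})
a=cv2.resize(c['image'][170:290,290:410,::-1],(400,400),interpolation=cv2.INTER_CUBIC)
cv2.imwrite('pics/m6.png',np.hstack([a,w['image'][80:480,160:480,::-1]]))
E
```

```text
{'eef_pos': array([0.5445, 0.1411, 0.1081]), 'contact_force': array([ 0.7402,  0.2362, -0.6843]), 'wrist_torque': array([-0.0159,  0.0198, -0.0088]), 'opening': np.float64(0.3562), 'finger_force': np.float64(0.0)}
```

View pics/m6.png

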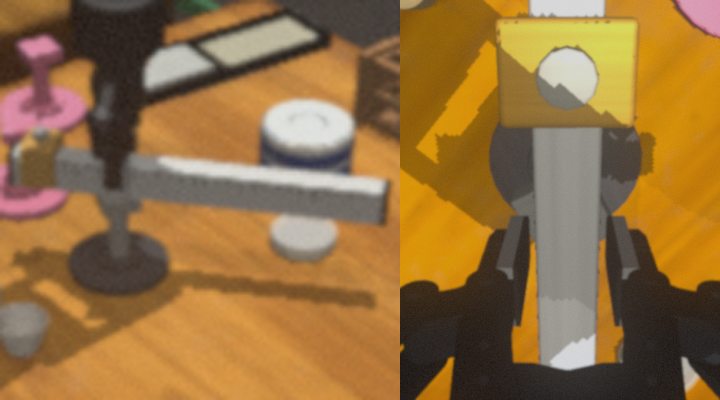

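The beam lies level on the head, released, with the pads clear on both sides at about (515,265) and (622,265). I open further and retreat straight up.

{"api": "drive_tool", "payload": {"moves": [[[0,0,0],[0,0,0],0.045],[[0,0,0],[0,0,0],0.045],[[0,0,0],[0,0,-0.015],0.045],[[0,0,0],[0,0,-0.03],0.045],[[0,0,0],[0,0,-0.05],0.045]]}}

```text
time: 11.32
eef_pos: [0.5433, 0.141, 0.2031]
tcp_rot: [0.413, 0.911, -0.001, -0.002]
contact_force: [0.3, 0.3, -0.4]
opening: 0.529
finger_force: 0.0
```

{"api": "drive_tool", "payload": {"moves": [[[0,0,0],[0,0,-0.05],0.045],[[0,0,0],[0,0,0],0.045],[[0,0,0],[0,0,0],0.045],[[0,0,0],[0,0,0],0.045]]}}

```text
time: 11.82
eef_pos: [0.5435, 0.141, 0.2513]
tcp_rot: [0.413, 0.911, -0.001, -0.001]
contact_force: [-0.1, 0.2, -0.2]
opening: 0.524
finger_force: 0.0
```

```bash
python3 - <<'E'
from h import *
c=snap('scene','sc7');w=snap('wrist','w7')
a=cv2.resize(c['image'][170:290,290:410,::-1],(400,400),interpolation=cv2.INTER_CUBIC)
cv2.imwrite('pics/m7.png',np.hstack([a,w['image'][80:480,160:480,::-1]]))
E
```

```text
(no output)
```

View pics/m7.png

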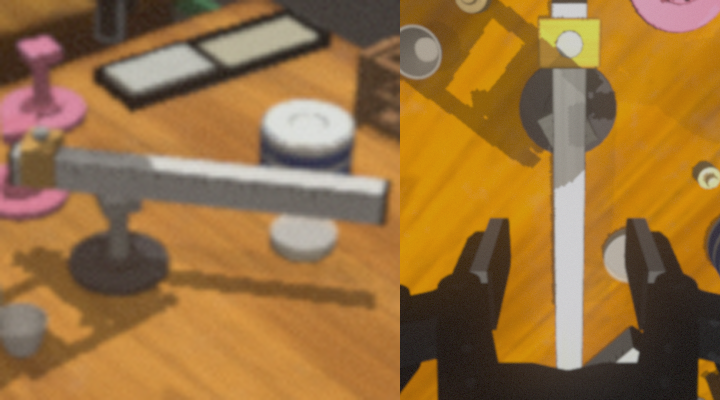

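The beam stands balanced on the steel head, its position unchanged since release, and the gripper is well clear above. I hand in.

```bash
python3 -c "
from plant import ctrl
print(ctrl.sign_off())"
```

```text
the job is handed in; nothing more can be done
None
```

The loaded beam was gripped at its balance point, lifted level and set on the steel stand's head, where it stayed level after release; the job was handed in at about 12 s, but the sign-off gave no verdict.

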